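# Find the limp shank in the flex gauge and scrap it

## Task

Three shoe shanks that look alike are clamped by their heel ends in the bench flex gauge, and one of them has gone limp: it gives with only about half the force of the other two. Find it by pressing the free tips down, gently, until they bear lightly on the stop screws beneath; then throw back that shank's toggle clamp, take the limp shank out and lay it in the blue scrap tray, leaving the two sound shanks clamped in place and the things around undisturbed.

Things in the scene. Friction and masses are not known exactly. Their poses are not given: they have to be found in the camera images.
- gauge: green three-station shank gauge bolted to the bench: base plate 12 mm thick, clamping bed on it (top 45 mm above bench). Origin: on the bench under the middle of the bed's front edge; x runs from tips to clamps, y across, z up. Stations 1, 2, 3 at y = 75, 0, -75 mm: each shank lies along x, its heel end on the bed (x 0 to 50 mm) under a toggle clamp, its tip 90 mm out over a stop screw
- stop_1: steel block with a brass stop screw (head 14 mm wide) under the shank tip of station 1, 80 mm in front of the bed edge. Origin: underside of the block, 12 mm above the bench. The screw was set by hand and this pose does not show its height: its rigid top stands 6.5 to 12 mm below the unloaded shank's underside and is to be found by feel
- stop_2: steel block with a brass stop screw (head 14 mm wide) under the shank tip of station 2, 80 mm in front of the bed edge. Origin: underside of the block, 12 mm above the bench. The screw was set by hand and this pose does not show its height: its rigid top stands 6.5 to 12 mm below the unloaded shank's underside and is to be found by feel
- stop_3: steel block with a brass stop screw (head 14 mm wide) under the shank tip of station 3, 80 mm in front of the bed edge. Origin: underside of the block, 12 mm above the bench. The screw was set by hand and this pose does not show its height: its rigid top stands 6.5 to 12 mm below the unloaded shank's underside and is to be found by feel
- clamp_1 (a joint): toggle clamp of station 1, rad: 0 clamped (red handle upright, bar on the heel end), up to 1.5 open (handle thrown back away from the tips to lie level, bar upright). It stays where it is left and takes about 8 N at the handle to turn; above 1.0 the bar is clear of the shank
- handle_1 (a point): point on the axis of station 1's red clamp handle (round, 16 mm thick, ending 21 mm beyond this point), 75 mm from the clamp's hinge; the hinge lies across the gauge (along its y), 62 mm behind the bed edge and 60 mm above the bench; opening swings the handle to the gauge's +x
- clamp_2 (a joint): toggle clamp of station 2, rad: 0 clamped (red handle upright, bar on the heel end), up to 1.5 open (handle thrown back away from the tips to lie level, bar upright). It stays where it is left and takes about 8 N at the handle to turn; above 1.0 the bar is clear of the shank
- handle_2 (a point): point on the axis of station 2's red clamp handle (round, 16 mm thick, ending 21 mm beyond this point), 75 mm from the clamp's hinge; the hinge lies across the gauge (along its y), 62 mm behind the bed edge and 60 mm above the bench; opening swings the handle to the gauge's +x
- clamp_3 (a joint): toggle clamp of station 3, rad: 0 clamped (red handle upright, bar on the heel end), up to 1.5 open (handle thrown back away from the tips to lie level, bar upright). It stays where it is left and takes about 8 N at the handle to turn; above 1.0 the bar is clear of the shank
- handle_3 (a point): point on the axis of station 3's red clamp handle (round, 16 mm thick, ending 21 mm beyond this point), 75 mm from the clamp's hinge; the hinge lies across the gauge (along its y), 62 mm behind the bed edge and 60 mm above the bench; opening swings the handle to the gauge's +x
- shank_a: blue-grey springy steel strip 140 x 16 x 3 mm, rounded ends, rib on top, 40 g; the three look alike and may sit in any station. Origin: underside, mid-width, 25 mm from the heel end; own x runs to the heel, so the tip end lies at x = -115 mm. Once unclamped it tips forward, tip on its stop screw, and lifts straight up, gripped by its edges between bed and screw (30 mm free below it)
- shank_a_tip (a point): where to press shank_a: on top of its free tip, 8 mm in from the end. Two of the three shanks take 0.75 to 0.85 N per mm here, the limp one about 0.35 N per mm (not told which is which); pressed nearer the bed all feel stiffer, in the same ratio. Unloaded it stands 47 mm above the bench
- shank_b: blue-grey springy steel strip 140 x 16 x 3 mm, rounded ends, rib on top, 40 g; the three look alike and may sit in any station. Origin: underside, mid-width, 25 mm from the heel end; own x runs to the heel, so the tip end lies at x = -115 mm. Once unclamped it tips forward, tip on its stop screw, and lifts straight up, gripped by its edges between bed and screw (30 mm free below it)
- shank_b_tip (a point): where to press shank_b: on top of its free tip, 8 mm in from the end. Two of the three shanks take 0.75 to 0.85 N per mm here, the limp one about 0.35 N per mm (not told which is which); pressed nearer the bed all feel stiffer, in the same ratio. Unloaded it stands 47 mm above the bench
- shank_c: blue-grey springy steel strip 140 x 16 x 3 mm, rounded ends, rib on top, 40 g; the three look alike and may sit in any station. Origin: underside, mid-width, 25 mm from the heel end; own x runs to the heel, so the tip end lies at x = -115 mm. Once unclamped it tips forward, tip on its stop screw, and lifts straight up, gripped by its edges between bed and screw (30 mm free below it)
- shank_c_tip (a point): where to press shank_c: on top of its free tip, 8 mm in from the end. Two of the three shanks take 0.75 to 0.85 N per mm here, the limp one about 0.35 N per mm (not told which is which); pressed nearer the bed all feel stiffer, in the same ratio. Unloaded it stands 47 mm above the bench
- scrap_tray: blue plastic open tray, outside 210 x 150 x 40 mm, walls and floor 4 to 5 mm, fixed to the bench; origin under its centre, its long side along its x. The scrap goes here
- tin: closed filler tin, white and green band, 92 mm across, 80 mm high, 0.6 kg, bystander; origin under its centre
- last: green plastic shoe last standing on its sole, 252 x 86 x 106 mm, bystander; origin under its middle, toe in its +x
- brush: flat dusting brush lying on the bench, 200 mm long, 42 mm wide, 20 mm high, bystander; origin under its middle; its length along its x
Mind the look-alikes: they are no part of the job. What is shaped like the shank_a but yellow is not meant.

How it is judged:
On the way:
1. the tip of the limp shank, still clamped, is pressed down until it bears on its stop screw (at least 0.5 N for 0.2 s) ((contact force between shank_b and stop_1 above 0.5 N or contact force between shank_b and stop_2 above 0.5 N or contact force between shank_b and stop_3 above 0.5 N) and angle between shank_b's own z axis and vertical below 0.04 rad), for 0.2 s.
At the end, for the whole second after the job is handed in: The limp shank lies at rest wholly inside the scrap tray (both ends between the walls and within 30 mm of the bench); the two sound shanks are still in their stations (within 6 mm, not tipped) with their clamps closed (under 0.12 rad) (x of shank_b in the frame of scrap_tray between -0.1 and 0.1 m and y of shank_b in the frame of scrap_tray between -0.07 and 0.07 m and z of each of shank_b, shank_b_tip in the frame of scrap_tray below 0.03 m and x of shank_b_tip in the frame of scrap_tray between -0.1 and 0.1 m and y of shank_b_tip in the frame of scrap_tray between -0.07 and 0.07 m and linear speed of shank_b below 0.03 m/s and distance of each of shank_a, shank_c from where it was at the start of the episode below 0.006 m and angle between each of shank_a, shank_c's own z axis and vertical below 0.04 rad and (value of joint each of clamp_1, clamp_2 below 0.12 rad or value of joint each of clamp_1, clamp_3 below 0.12 rad or value of joint each of clamp_2, clamp_3 below 0.12 rad)); the robot touches nothing.
It fails at once if a shank is rammed against its stop screw with more than 15 N (contact force between any of shank_a, shank_b, shank_c and stop_1 above 15 N or contact force between any of shank_a, shank_b, shank_c and stop_2 above 15 N or contact force between any of shank_a, shank_b, shank_c and stop_3 above 15 N).
It fails at once if a sound shank is pulled more than 20 mm out of its place (distance of any of shank_a, shank_c from where it was at the start of the episode above 0.02 m).
It fails at once if the tin, the last or the brush is pushed more than 30 mm (distance of any of tin, last, brush from where it was at the start of the episode above 0.03 m).
It also fails if it takes over 72 s, if anything falls off the work surface, if the arm or the gripper's body presses on something with over 40 N, if the wrist force passes 120 N, or if a joint passes its speed limit or range.

## Robot

A 7-joint arm with a two-finger parallel gripper is mounted at the origin on the work surface. World frame = base frame: x ahead of the robot, y to its left, z up, the work surface at z = 0. Lengths are in m, angles in rad, forces in N, time in s.
With the tool pointing down it reaches from about 0.425 to 0.925 m from the base axis. Payload 6.8 kg.
Tool frame: the origin (TCP) lies midway between the tips of the shut fingers; the grasp point (between the pads) lies 19 mm behind it; z points along the fingers, y is the line along which they close (so a half turn about z gives the same grasp; the last joint's range is limited). The gripper opens to 85 mm and grips with 20 to 120 N. Pads are 22 mm wide; open, the fingers measure 114 mm over their backs; the gripper's body (76 mm by 85 mm) begins 54 mm behind the grasp point. The pads swing forward as they close: fully open they stand 13 mm farther back than shut.
Start: joints at [1.185, 0.477, 0.022, 1.555, -0.011, 1.109, -0.083], TCP at [0.185, -0.649, 0.231] pointing down, gripper open.
Joint ranges: [-2.96, 2.96], [-0.34, 2.1], [-1.41, 1.46], [0.24, 2.44], [-1.37, 4.51], [0.17, 1.92], [-2.96, 2.96]. Speed limits (rad/s): [2.39, 2.39, 3.14, 3.14, 3.14, 3.14, 3.14].

## Interface

Orientations are given as a unit quaternion [w, x, y, z].
In Python, from station import readout, imaging, hand_in gives the robot as it stands.
- The arm moves only by the tool drive_tool, never from a script. Its argument "series" is a list of rows, each a list of 5 numbers: the shift along the tool's x, y, z in cm, then the turn about the tool's z in degrees, then the closure, from -1 (fully open) to 1 (shut). A call has 1 to 8 rows; each row shifts and turns the commanded pose from where the row before left it, along the tool's axes as they then stand; what a row does not reach is not made up. A row lasts 1/10 s, in which the tool goes at most 50 mm and 8.59 degrees, less where a joint would pass 70% of its speed; a pose out of reach is approached as far as the arm can. A call with a gripper value outside its range is refused whole. The fingers move at their own pace and stop on an object; "squeeze" is the grip in N (left out, the last holds). Time passes only in rows, so rows that do not move let the fingers close. It gives the time, the measured TCP pose, the force, the opening and the grip force at its end, in the units of the state.
- readout.get_obs(): the state, without advancing time (a new reading comes with each control period).
- imaging.read_camera(name): name is "scene" or "side" or "wrist"; returns the picture (480x640x3 uint8, red, green, blue); there is no depth.
- imaging.camera_model(name): a dict with "vfov" (degrees; the focal length in pixels is half the picture's height over the tangent of half this angle, whatever the lens; pixels are square), "cx", "cy" (the principal point, pixels), "distortion" ([k1, k2, p1, p2, k3] as OpenCV has them; the pictures are not rectified), "xyz" and "orientation" of the camera in the world. Camera axes: x right, y down, z forward; pixel columns grow to the right and rows downward; lengths in m; the calibration is good to about 2 mm. A picture is of the moment at which its call begins: read the wrist's pose just before it. camera_model takes no time and is no camera call; for the wrist camera it gives the pose at the moment of the call.
- hand_in(): hands the job in; it is judged then, once.
Trained networks look in the newest picture that a camera, given by its name, has taken for a name from the list of things; names that differ only in an ending like _2 or _b are one class to them, and where a whole thing is asked for, a point or a joint stands for the part that bears it (a point fixed in the world has none). Each returns a list of dicts, best first, with "conf" (0 to 1); they miss things now and then, are a little off and sometimes report something else, mostly with a low value. They report only what shows in the picture. A call takes as long as a camera call. They do not tell look-alikes from the thing itself.
- imaging.cut_out(thing, camera): "mask" (480x640 bool, what is visible of it) and "centre" ([column, row] in pixels, amid what is visible of it).
The state is a dict: "t": time; "q": joint angles; "joint_vel": joint speeds; "joint_torque": joint torques, N m; "eef_pos": TCP position; "tool_rot": TCP orientation; "contact_force": force on the tool from outside, world axes, zero at the start; "torque": the same for the moment, N m; "gripper_width": opening from 0.0 (shut) to 1.0 (fully open); "grasp_force": force on a finger pad.
Only numpy, scipy, OpenCV 4.12 (cv2) and the standard library are available. Lean on these libraries where they do the work, as an engineer would, in place of code of your own. Each camera call takes 0.05 s, during which the arm holds its last target. There are 200 camera calls.

## Working session

There is one attempt and no reset: what is moved stays moved. The work goes in short steps, Python scripts to look and compute and a tool call to move; the robot and the scene stay as the last step left them, time stands still between calls to the robot, and variables do not carry over. Pictures are saved under pics/ and viewed, at most 10 in all, crops included, and the job is handed in when it is done.

Besides the shell and the picture viewer there is one more tool, called after "Call:" as name(argument=value, ...) on one line, values as JSON. drive_tool: Moves the arm, as the interface text tells. Its arguments: {"type":"object","properties":{"series":{"type":"array"},"squeeze":{"type":"number"}},"required":["series"]}

```bash
mkdir -p pics; python3 - <<'E'
from station import readout, imaging
import cv2,numpy as np
for n in ("scene","side"):
    im=imaging.read_camera(n); cv2.imwrite(f"pics/{n}0.png",im[:,:,::-1])
    m=imaging.camera_model(n); print(n,{k:np.round(v,3).tolist() for k,v in m.items() if k!='name'})
print({k:np.round(v,3).tolist() for k,v in readout.get_obs().items()})
E
```

```text
scene {'vfov': 57.612, 'cx': 320.283, 'cy': 236.585, 'distortion': [0.003, 0.0, 0.0, 0.0, 0.0], 'xyz': [1.185, -0.155, 1.043], 'orientation': [-0.221, 0.767, 0.579, -0.169]}
side {'vfov': 54.587, 'cx': 312.127, 'cy': 241.901, 'distortion': [-0.058, 0.0, 0.0, 0.0, 0.0], 'xyz': [0.19, -0.425, 0.815], 'orientation': [-0.325, 0.855, -0.381, 0.134]}
{'t': 0.1, 'q': [1.185, 0.478, 0.022, 1.556, -0.011, 1.109, -0.083], 'joint_vel': [-0.001, -0.001, -0.0, -0.004, 0.002, -0.001, -0.0], 'joint_torque': [0.004, -59.776, 1.614, -28.196, 0.013, 0.005, -0.0], 'eef_pos': [0.185, -0.649, 0.23], 'tool_rot': [-0.001, 0.99, 0.138, -0.0], 'contact_force': [0.688, 0.751, 0.357], 'torque': [-0.032, -0.007, -0.013], 'grasp_force': 0.0, 'gripper_width': 1.003}
```

View pics/scene0.png

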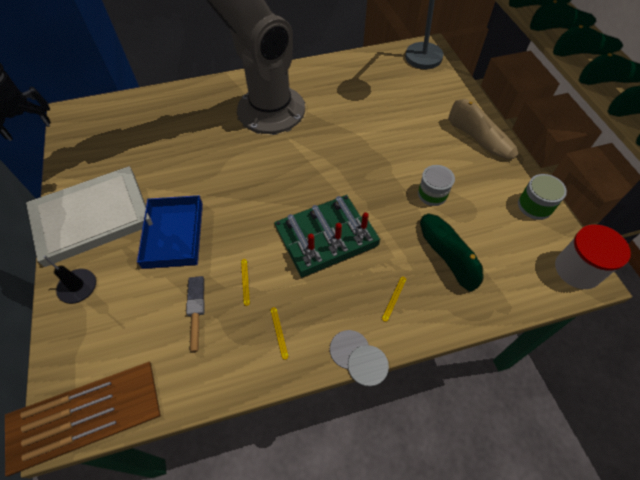

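View pics/side0.png

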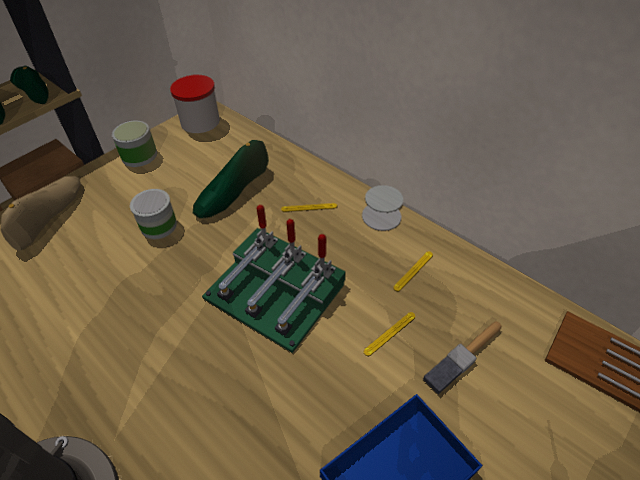

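The scene view shows the gauge at about (327,235) with its red handles at (311,240), (338,230) and (364,220). The three shank tips point to the robot, at (290,220), (317,212) and (340,203), and the blue tray is at (172,232). The yellow strips at (245,282), (280,333) and (394,298) are look-alikes lying on the bench, so they aren't meant. The side view agrees, with handles at (261,216), (291,230) and (322,245).

```bash
cat > h.py <<'E'
import numpy as np, cv2
from station import readout, imaging
from scipy.spatial.transform import Rotation as R
def cam(n):
    m=imaging.camera_model(n); f=240/np.tan(np.radians(m['vfov'])/2)
    K=np.array([[f,0,m['cx']],[0,f,m['cy']],[0,0,1]]); q=m['orientation']
    return K,np.array(m['distortion'],float),R.from_quat([q[1],q[2],q[3],q[0]]).as_matrix(),np.array(m['xyz'])
def onplane(c,uv,z):
    K,d,Rm,t=c; p=cv2.undistortPoints(np.array(uv,float).reshape(-1,1,2),K,d).reshape(-1,2)
    v=np.c_[p,np.ones(len(p))]@Rm.T; return t+v*((z-t[2])/v[:,2])[:,None]
def proj(c,P):
    K,d,Rm,t=c; P=np.array(P,float).reshape(-1,3); return cv2.projectPoints((P-t)@Rm,np.zeros(3),np.zeros(3),K,d)[0].reshape(-1,2)
def ends(mask):
    ys,xs=np.nonzero(mask); p=np.c_[xs,ys].astype(float); c=p.mean(0); u=np.linalg.svd(p-c,full_matrices=False)[2][0]; s=(p-c)@u
    return c+u*s.min(), c+u*s.max()
E
python3 - <<'E'
from h import *
for n in ("scene","side"):
    c=cam(n); imaging.read_camera(n)
    for th in ("shank_a","handle_1","stop_1","scrap_tray","gauge"):
        z={"shank_a":.048,"handle_1":.12,"stop_1":.035,"scrap_tray":.04,"gauge":.03}[th]
        for d in imaging.cut_out(th,n)[:7]:
            if d['conf']<.3: continue
            e=ends(d['mask']); 
            print(n,th,round(d['conf'],2),np.round(d['centre']),d['mask'].sum(),np.round(e,0).tolist(),np.round(onplane(c,[d['centre'],*e],z)[:,:2],3).tolist())
E
```

```text
scene shank_a 0.76 [322. 223.] 203 [[314.0, 206.0], [331.0, 237.0]] [[0.539, 0.03], [0.474, 0.023], [0.589, 0.041]]
scene shank_a 0.67 [244. 280.] 291 [[244.0, 259.0], [247.0, 305.0]] [[0.65, -0.209], [0.59, -0.199], [0.72, -0.215]]
scene shank_a 0.64 [392. 299.] 326 [[404.0, 277.0], [384.0, 321.0]] [[0.803, 0.132], [0.754, 0.184], [0.852, 0.093]]
scene shank_a 0.54 [283. 331.] 358 [[273.0, 308.0], [286.0, 359.0]] [[0.809, -0.146], [0.745, -0.155], [0.876, -0.155]]
scene shank_a 0.5 [350. 210.] 213 [[337.0, 196.0], [356.0, 227.0]] [[0.518, 0.117], [0.46, 0.096], [0.577, 0.115]]
scene handle_1 0.74 [310. 245.] 124 [[310.0, 234.0], [310.0, 256.0]] [[0.639, -0.031], [0.608, -0.022], [0.67, -0.038]]
scene handle_1 0.71 [334. 231.] 163 [[339.0, 223.0], [335.0, 246.0]] [[0.618, 0.038], [0.596, 0.057], [0.659, 0.029]]
scene handle_1 0.5 [363. 228.] 161 [[366.0, 213.0], [360.0, 235.0]] [[0.627, 0.113], [0.585, 0.133], [0.647, 0.098]]
scene stop_1 0.63 [455. 249.] 2236 [[424.0, 215.0], [479.0, 285.0]] [[0.709, 0.35], [0.581, 0.317], [0.824, 0.364]]
scene scrap_tray 0.87 [171. 230.] 4057 [[189
[... 1243 characters left out ...]

side stop_1 0.54 [286. 328.] 137 [[291.0, 327.0], [276.0, 328.0]] [[0.486, -0.064], [0.496, -0.07], [0.474, -0.05]]
side stop_1 0.45 [255. 307.] 151 [[261.0, 309.0], [245.0, 311.0]] [[0.481, 0.016], [0.486, 0.003], [0.462, 0.024]]
side scrap_tray 0.69 [408. 452.] 7874 [[479.0, 442.0], [319.0, 459.0]] [[0.453, -0.371], [0.541, -0.45], [0.349, -0.273]]
side scrap_tray 0.35 [321. 250.] 326 [[324.0, 234.0], [318.0, 277.0]] [[0.675, 0.012], [0.715, 0.04], [0.617, -0.031]]
side gauge 0.84 [277. 284.] 8908 [[203.0, 298.0], [344.0, 274.0]] [[0.552, 0.025], [0.427, 0.115], [0.666, -0.061]]
side gauge 0.52 [224. 283.] 123 [[233.0, 275.0], [220.0, 288.0]] [[0.48, 0.11], [0.507, 0.113], [0.466, 0.109]]
```

```bash
cat > fit.py <<'E'
from h import *
from scipy.optimize import minimize, least_squares
# gauge fit: shank tip ends and handle tops
def w(p,P):
    c,s=np.cos(p[2]),np.sin(p[2]); P=np.array(P,float); return np.c_[p[0]+c*P[:,0]-s*P[:,1],p[1]+s*P[:,0]+c*P[:,1],P[:,2]]
obs=[]
S=[.075,0,-.075]
sc,sd=cam("scene"),cam("side")
tipsd=[[220,288],[249,305],[279,323]]; hsd=[[262,206],[292,219],[324,233]]; hsc=[[366,213],[339,223],[310,234]]
def r(p):
    T=w(p,[[-.09,y,.047] for y in S]); H=w(p,[[.062,y,.156] for y in S])
    return np.r_[(proj(sd,T)-tipsd).ravel(),(proj(sd,H)-hsd).ravel(),(proj(sc,H)-hsc).ravel()]
g=least_squares(r,[.561,.036,.154],loss='soft_l1'); print("gauge",g.x.round(4),r(g.x).round(1))
imaging.read_camera("scene"); m=imaging.cut_out("scrap_tray","scene")[0]['mask']
B=[[a*.105,b*.075,z] for a in(-1,1) for b in(-1,1) for z in(0,.04)]
def iou(p):
    h=cv2.convexHull(proj(sc,w(p,B)).astype(np.float32)*16).astype(np.int32); a=np.zeros((480,640),np.uint8); cv2.fillConvexPoly(a,h,1,shift=4); a=a>0
    return -(a&m).sum()/(a|m).sum()
best=min((minimize(iou,[.445,-.373,y],method='Nelder-Mead',options=dict(initial_simplex=[[.445,-.373,y],[.46,-.373,y],[.445,-.36,y],[.445,-.373,y+.15]])) for y in(-.3,0,.3,1.5)),key=lambda o:o.fun)
print("tray",best.x.round(4),best.fun)
for y in S: print(w(g.x,[[-.082,y,.05],[.062,y,.135]]).round(4).tolist())
E
python3 fit.py
```

```text
gauge [0.561  0.0357 0.1549] [ 0.2 -0.2 -0.  -0.4  0.6 -0.5 -1.7 -0.9 -1.6  0.4 -1.5  1.6 -1.   0.8
 -1.1  1.3 -0.1  1.2]
tray [ 0.4259 -0.3771 -0.1893] -0.9506610009442871
[[0.4684, 0.0971, 0.05], [0.6107, 0.1193, 0.135]]
[[0.48, 0.023, 0.05], [0.6223, 0.0452, 0.135]]
[[0.4916, -0.0511, 0.05], [0.6338, -0.0289, 0.135]]
```

Call:
drive_tool(series=[[0,0,0,7,1],[2.6,-3.6,0,0,1],[2.6,-3.6,0,0,1],[2.6,-3.6,0,0,1],[2.6,-3.6,0,0,1],[2.6,-3.6,0,0,1],[2.6,-3.6,0,0,1],[2.6,-3.6,0,0,1]], squeeze=40)

```text
t: 1.6
eef_pos: [0.3265, -0.3704, 0.2316]
tool_rot: [0.0, 0.997, 0.078, 0.0]
contact_force: [1.4, 0.3, -0.0]
gripper_width: 0.004
grasp_force: 0.0
```

Call:
drive_tool(series=[[2.6,-3.6,0,0,1],[2.6,-3.6,1,0,1],[2.6,-3.6,1,0,1],[2.6,-3.6,1,0,1],[2.6,-3.6,1,0,1],[2.6,-3.6,1,0,1],[2.6,-3.6,1,0,1],[0,0,0,0,1]])

```text
t: 2.4
eef_pos: [0.4687, -0.0884, 0.1708]
tool_rot: [-0.001, 0.997, 0.082, 0.001]
contact_force: [-0.3, 0.2, -0.5]
gripper_width: -0.002
grasp_force: 0.0
```

```bash
cat > rel.py <<'E'
from h import *
import sys
def st():
    o=readout.get_obs(); q=o['tool_rot']; M=R.from_quat([q[1],q[2],q[3],q[0]]).as_matrix(); return o,M,np.array(o['eef_pos'])
def to(P):
    o,M,p=st(); print("t",round(o['t'],2),"pos",p.round(4),"F",np.round(o['contact_force'],2),"xaxis yaw",round(float(np.arctan2(M[1,0],M[0,0])),4),"tool-shift cm",((np.array(P)-p)@M*100).round(2))
if __name__=="__main__": to([float(x) for x in sys.argv[1:4]])
E
python3 rel.py .4916 -.0511 .06; python3 -c "
from h import *
c=cam('wrist');im=imaging.read_camera('wrist');cv2.imwrite('pics/w1.png',im[:,:,::-1])
g=[.561,.0357,.1549]
import numpy as np
"
```

```text
t 2.4 pos [ 0.4687 -0.0884  0.1708] F [-0.27  0.22 -0.51] xaxis yaw 0.165 tool-shift cm [ 2.85 -3.28 11.1 ]
```

View pics/w1.png

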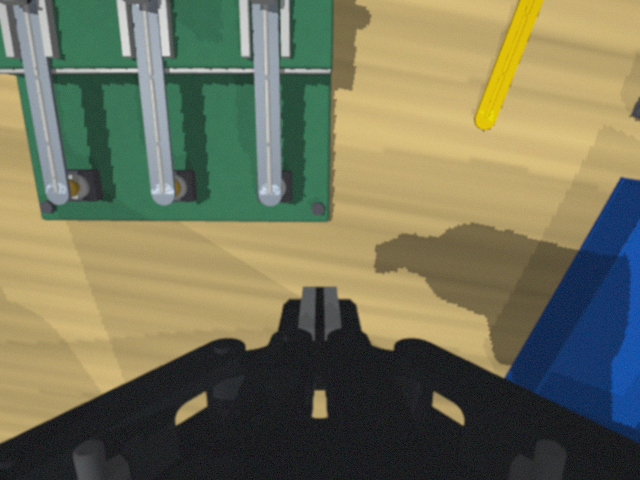

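The wrist view shows the three shank tips ending at about (57,203), (163,204) and (270,205). The yellow look-alike is at (485,120) and the tray is at lower right.

```bash
python3 -c "
from fit import *
c=cam('wrist')
print(onplane(c,[[57,203],[163,204],[270,205],[25,0],[270,20]],.0475).round(4)); print(w(g.x,[[-.09,y,.047] for y in S]).round(4))
m=imaging.camera_model('wrist');print(c[3].round(3))
"; python3 rel.py .4916 -.0511 .06
```

```text
gauge [0.561  0.0357 0.1549] [ 0.2 -0.2 -0.  -0.4  0.6 -0.5 -1.7 -0.9 -1.6  0.4 -1.5  1.6 -1.   0.8
 -1.1  1.3 -0.1  1.2]
tray [ 0.4263 -0.3765 -0.1905] -0.9441169535486913
[[0.4684, 0.0971, 0.05], [0.6107, 0.1193, 0.135]]
[[0.48, 0.023, 0.05], [0.6223, 0.0452, 0.135]]
[[0.4916, -0.0511, 0.05], [0.6338, -0.0289, 0.135]]
[[ 0.4599  0.0916  0.0475]
 [ 0.4708  0.0169  0.0475]
 [ 0.4816 -0.0576  0.0475]
 [ 0.5867  0.1096  0.0475]
 [ 0.5978 -0.0432  0.0475]]
[[ 0.4605  0.0959  0.047 ]
 [ 0.4721  0.0218  0.047 ]
 [ 0.4837 -0.0523  0.047 ]]
[ 0.534 -0.084  0.314]
t 2.55 pos [ 0.4664 -0.0954  0.1713] F [ 0.41 -0.71 -0.12] xaxis yaw 0.1556 tool-shift cm [ 3.18 -3.99 11.13]
```

Call:
drive_tool(series=[[1.6,-2.0,1.5,0,1],[1.6,-2.0,3,0,1],[0,0,3,0,1],[0,0,2.5,0,1],[0,0,1.0,0,1],[0,0,0,0,1],[0,0,0,0,1]])

```text
t: 3.25
eef_pos: [0.4926, -0.0513, 0.0623]
tool_rot: [0.0, 0.997, 0.077, 0.001]
contact_force: [0.2, 0.3, 1.0]
gripper_width: 0.001
grasp_force: 0.0
```

```bash
python3 rel.py .4916 -.0511 .05;  python3 -c "
from h import *
im=imaging.read_camera('wrist');cv2.imwrite('pics/w2.png',im[:,:,::-1])"
```

```text
t 3.25 pos [ 0.4926 -0.0513  0.0623] F [0.24 0.34 1.01] xaxis yaw 0.1539 tool-shift cm [-0.1  -0.04  1.23]
```

View pics/w2.png

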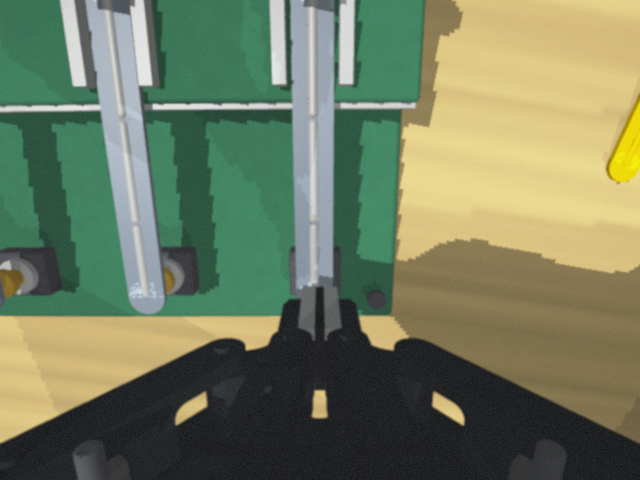

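The wrist view shows the shut fingers centred on station 3's shank tip at (316,290). I'll start pressing in small steps.

```bash
cat > feel.py <<'E'
from h import *
F=[];Z=[]
for i in range(8):
    imaging.read_camera('side'); o=readout.get_obs(); F.append(o['contact_force']); Z.append(o['eef_pos'])
print("t",round(o['t'],2),"F",np.mean(F,0).round(2),"sd",np.std(F,0).round(2),"pos",np.mean(Z,0).round(4))
E
python3 feel.py
```

```text
t 3.7 F [-0.   -0.23  0.16] sd [0.73 0.39 0.31] pos [ 0.4926 -0.0505  0.0622]
```

Call:
drive_tool(series=[[0,0,0.4,0,1],[0,0,0.3,0,1],[0,0,0.3,0,1],[0,0,0,0,1]])

```text
t: 4.1
eef_pos: [0.4916, -0.0503, 0.0507]
tool_rot: [-0.0, 0.997, 0.078, -0.001]
contact_force: [-0.1, -0.3, -0.5]
gripper_width: 0.002
grasp_force: 0.0
```

```bash
python3 feel.py
```

```text
t 4.5 F [ 0.08 -0.01 -0.11] sd [0.36 0.41 0.59] pos [ 0.492  -0.0503  0.0513]
```

Call:
drive_tool(series=[[0,0,0.2,0,1],[0,0,0.2,0,1],[0,0,0.2,0,1],[0,0,0.1,0,1],[0,0,0,0,1]])

```text
t: 5.0
eef_pos: [0.4921, -0.0504, 0.0443]
tool_rot: [0.0, 0.997, 0.078, 0.0]
contact_force: [-0.2, 0.6, 2.2]
gripper_width: -0.002
grasp_force: 1.5
```

```bash
python3 feel.py
```

```text
t 5.4 F [-0.67 -0.06  3.06] sd [0.39 0.27 0.46] pos [ 0.4921 -0.0504  0.0444]
```

Call:
drive_tool(series=[[0,0,0.1,0,1],[0,0,0.1,0,1],[0,0,0,0,1]])

```text
t: 5.7
eef_pos: [0.4921, -0.0503, 0.0423]
tool_rot: [0.0, 0.997, 0.078, 0.0]
contact_force: [-0.9, -1.2, 5.5]
gripper_width: 0.003
grasp_force: 2.5
```

```bash
python3 feel.py
```

```text
t 6.1 F [-0.85 -0.18  4.82] sd [0.64 0.24 0.57] pos [ 0.4921 -0.0503  0.0424]
```

Station 3 gives about 0.88 N/mm, so it is sound. Next is station 2.

Call:
drive_tool(series=[[0,0,-1.5,0,1],[0,-3.75,0,0,1],[0,-3.75,0,0,1],[0,0,0,0,1],[0,0,0.6,0,1],[0,0,0.5,0,1],[0,0,0.2,0,1],[0,0,0,0,1]])

```text
t: 6.9
eef_pos: [0.4802, 0.0228, 0.0437]
tool_rot: [0.0, 0.997, 0.077, -0.001]
contact_force: [-1.0, 1.2, 1.6]
gripper_width: -0.0
grasp_force: 0.8
```

```bash
python3 feel.py
```

```text
t 7.3 F [-0.82 -1.08  1.43] sd [0.64 0.36 0.32] pos [0.4803 0.0231 0.0443]
```

Call:
drive_tool(series=[[0,0,0.1,0,1],[0,0,0.1,0,1],[0,0,0,0,1]])

```text
t: 7.6
eef_pos: [0.4805, 0.0237, 0.0423]
tool_rot: [0.0, 0.997, 0.078, 0.0]
contact_force: [-0.9, -1.2, 2.4]
gripper_width: 0.001
grasp_force: 1.2
```

```bash
python3 feel.py
```

```text
t 8.0 F [-0.24 -1.23  2.24] sd [0.42 0.49 0.52] pos [0.4805 0.0237 0.0423]
```

Station 2 gives about 0.4 N/mm (2.2 N where station 3 took 4.8 N), so it is the limp one. I'll keep pressing it gently to its stop.

Call:
drive_tool(series=[[0,0,0.1,0,1],[0,0,0,0,1],[0,0,0.1,0,1],[0,0,0,0,1]])

```text
t: 8.4
eef_pos: [0.4806, 0.0238, 0.0403]
tool_rot: [-0.0, 0.997, 0.078, 0.0]
contact_force: [-0.5, -1.8, 2.7]
gripper_width: 0.004
grasp_force: 1.6
```

```bash
python3 feel.py
```

```text
t 8.8 F [ 0.39 -1.8   3.1 ] sd [0.49 0.6  0.31] pos [0.4806 0.0238 0.0404]
```

Call:
drive_tool(series=[[0,0,0.1,0,1],[0,0,0,0,1]])

```text
t: 9.0
eef_pos: [0.4806, 0.0238, 0.0393]
tool_rot: [-0.0, 0.997, 0.078, 0.0]
contact_force: [0.9, -1.6, 3.3]
gripper_width: -0.0
grasp_force: 1.9
```

```bash
python3 feel.py
```

```text
t 9.4 F [ 0.98 -0.92  3.73] sd [0.32 0.56 0.4 ] pos [0.4806 0.0238 0.0394]
```

Call:
drive_tool(series=[[0,0,0.05,0,1],[0,0,0,0,1]])

```text
t: 9.6
eef_pos: [0.4806, 0.0238, 0.039]
tool_rot: [0.0, 0.997, 0.078, 0.0]
contact_force: [0.4, -2.1, 6.5]
gripper_width: -0.003
grasp_force: 3.2
```

```bash
python3 feel.py
```

```text
t 10.0 F [ 0.42 -1.28  6.05] sd [0.23 0.26 0.42] pos [0.4806 0.0238 0.039 ]
```

Call:
drive_tool(series=[[0,0,0.05,0,1],[0,0,0,0,1]])

```text
t: 10.2
eef_pos: [0.4807, 0.0238, 0.0388]
tool_rot: [0.0, 0.997, 0.078, 0.0]
contact_force: [0.2, -2.0, 9.8]
gripper_width: -0.001
grasp_force: 4.9
```

```bash
python3 feel.py
```

```text
t 10.6 F [-0.36 -1.44  9.22] sd [0.49 0.53 0.38] pos [0.4807 0.0238 0.0388]
```

The tip now bears on its screw: about 9 N total at the finger, roughly 5.5 N of it on the screw, held for 0.4 s. I'll lift off and go to the front of handle 2.

Call:
drive_tool(series=[[0,0,-3,0,1],[0,0,-4,0,1],[1.6,0,-3,0,1],[3,0,0,0,1],[3,0,0,0,1],[3,0,0.9,0,1],[0,0,0,0,1],[0,0,0,0,1]])

```text
t: 11.4
eef_pos: [0.584, 0.0406, 0.128]
tool_rot: [-0.0, 0.997, 0.078, -0.001]
contact_force: [-0.4, 0.2, -0.0]
gripper_width: 0.001
grasp_force: 0.0
```

```bash
cat > gp.py <<'E'
from h import *
g=[.561,.0357,.1549]; o=readout.get_obs(); p=np.array(o['eef_pos']); c,s=np.cos(g[2]),np.sin(g[2]); d=p-[g[0],g[1],0]
print("gauge-frame mm",(1000*np.array([c*d[0]+s*d[1],-s*d[0]+c*d[1],d[2]])).round(1),"F",np.round(o['contact_force'],1),"t",round(o['t'],2))
E
python3 gp.py; python3 -c "
from h import *
im=imaging.read_camera('wrist');cv2.imwrite('pics/w3.png',im[:,:,::-1])"
```

```text
gauge-frame mm [ 23.5   1.3 128. ] F [-0.4  0.2 -0. ] t 11.4
```

View pics/w3.png

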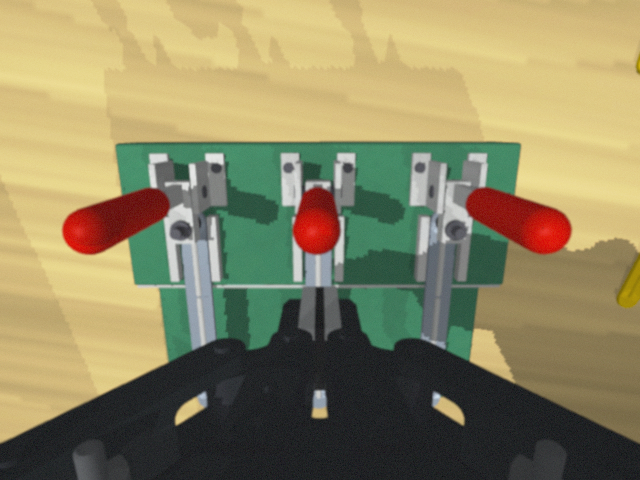

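The wrist view shows the shut fingers at (320,300) in line with handle 2's top at (317,228). Handles 1 and 3 stand clear at (90,230) and (545,230). I'll push along the arc.

Call:
drive_tool(series=[[1.0,0,0,0,1],[1.0,0,-0.1,0,1],[1.0,0,0,0,1],[1.1,0,0,0,1],[1.0,0,0.3,0,1],[1.0,0,0.4,0,1],[0,0,0,0,1]])

```text
t: 12.15
eef_pos: [0.6449, 0.0496, 0.1225]
tool_rot: [0.0, 0.997, 0.078, -0.001]
contact_force: [-3.1, -0.3, -0.9]
gripper_width: -0.0
grasp_force: 1.0
```

```bash
python3 gp.py
```

```text
gauge-frame mm [ 85.1   0.7 122.5] F [-3.1 -0.3 -0.9] t 12.15
```

Call:
drive_tool(series=[[0.9,0,0.6,0,1],[0.8,0,0.7,0,1],[0.7,0,0.8,0,1],[0.6,0,0.9,0,1],[0.3,0,0.7,0,1],[0.3,0,0.6,0,1],[0.2,0,0.4,0,1],[0,0,0,0,1]])

```text
t: 12.95
eef_pos: [0.6831, 0.0555, 0.0766]
tool_rot: [0.0, 0.997, 0.078, 0.0]
contact_force: [-0.9, -1.0, 1.1]
gripper_width: -0.003
grasp_force: 0.6
```

```bash
python3 gp.py; python3 -c "
from h import *
im=imaging.read_camera('side')[150:400,120:440];cv2.imwrite('pics/s1.png',cv2.resize(im[:,:,::-1],None,fx=2.3,fy=2.3))"
```

```text
gauge-frame mm [123.7   0.8  76.6] F [-0.9 -1.   1.1] t 12.95
```

View pics/s1.png

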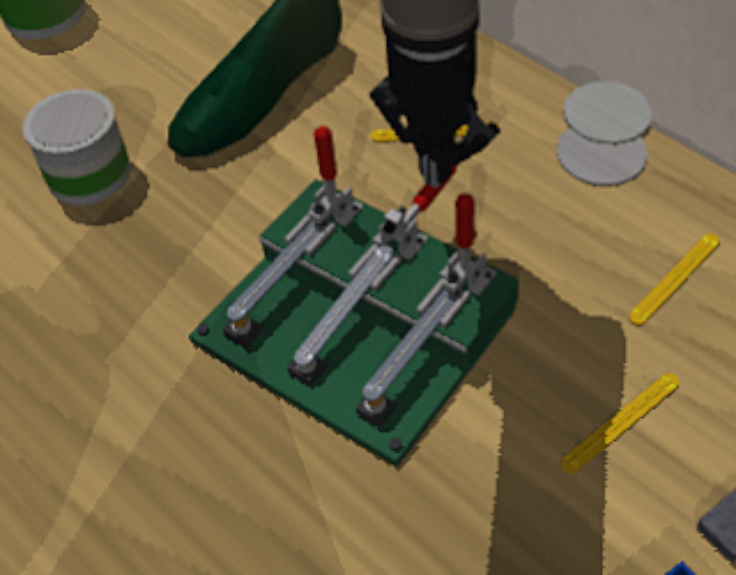

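Clamp 2 is thrown back level, with its bar upright at (398,215), and clamps 1 and 3 are still upright. The limp shank has tipped onto its screw at (305,360). I'll raise, go back over the middle of the shank and open partly.

Call:
drive_tool(series=[[0,0,-4,0,1],[0,0,-4,0,1],[-2,0,-2,0,1],[-4.4,0,0,0,1],[-4.5,0,0,0,0.2],[-4.4,0,0,0,0],[0,0,2,0,0],[0,0,0,0,0]])

```text
t: 13.8
eef_pos: [0.5305, 0.0313, 0.1556]
tool_rot: [0.0, 0.997, 0.078, -0.0]
contact_force: [-0.3, -0.4, -0.3]
gripper_width: 0.502
grasp_force: 0.0
```

```bash
python3 feel.py; python3 gp.py; python3 -c "
from h import *
im=imaging.read_camera('wrist');cv2.imwrite('pics/w4.png',im[:,:,::-1])
print(readout.get_obs()['gripper_width'])"
```

```text
t 14.2 F [ 0.19 -0.05  0.1 ] sd [0.42 0.46 0.55] pos [0.5329 0.0321 0.1569]
gauge-frame mm [-28.7   0.8 156.6] F [-0.  -0.8  0.6] t 14.2
0.49449479511604005
```

View pics/w4.png

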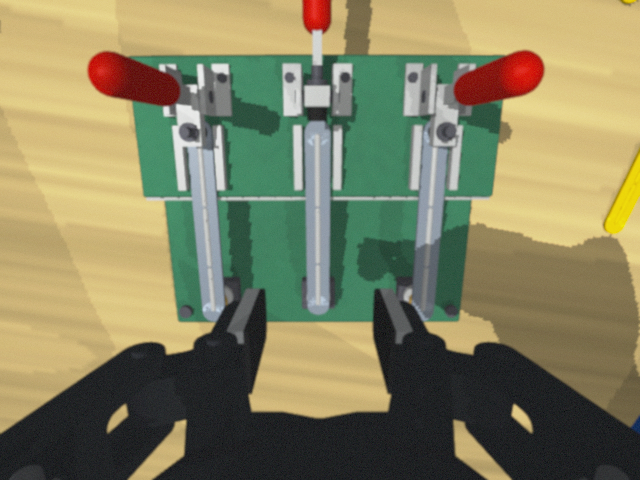

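The wrist view shows the freed shank from (317,125) to (318,310), centred between the pads, with its heel clear of the bar. I'll go down and grip.

Call:
drive_tool(series=[[0,0,4,0,0],[0,0,4,0,0],[0,0,3,0,0],[0,0,1.7,0,0],[0,0,0.5,0,0],[0,0,0,0,0]])

```text
t: 14.85
eef_pos: [0.5317, 0.032, 0.024]
tool_rot: [-0.0, 0.997, 0.078, -0.0]
contact_force: [0.2, 0.2, 0.7]
gripper_width: 0.503
grasp_force: 0.0
```

Call:
drive_tool(series=[[0,0,0,0,1],[0,0,0,0,1],[0,0,0,0,1],[0,0,0,0,1],[0,0,0,0,1],[0,0,0,0,1]], squeeze=30)

```text
t: 15.45
eef_pos: [0.5328, 0.0319, 0.025]
tool_rot: [-0.0, 0.997, 0.078, 0.001]
contact_force: [1.5, 0.1, 5.2]
gripper_width: 0.176
grasp_force: 29.5
```

Call:
drive_tool(series=[[0,0,-1,0,1],[0,0,-2,0,1],[0,0,-4,0,1],[0,0,-4,0,1],[0,0,-4,0,1],[0,0,0,0,1],[0,0,0,0,1]])

```text
t: 16.15
eef_pos: [0.5317, 0.0317, 0.1752]
tool_rot: [0.0, 0.997, 0.078, 0.001]
contact_force: [-0.6, -0.0, -0.4]
gripper_width: 0.177
grasp_force: 29.3
```

```bash
python3 -c "
from h import *
o=readout.get_obs();print(o['t'],o['eef_pos'],o['gripper_width'])
im=imaging.read_camera('wrist')[::2,::2];im2=imaging.read_camera('side')[::2,::2];im3=imaging.read_camera('scene')[140:380,80:400]
imaging.read_camera('scene')
cv2.imwrite('pics/g1.png',np.vstack([np.hstack([im,im2])[:,:,::-1],np.hstack([im3,im3*0])[:,:,::-1]]))"; python3 fit.py|grep tray
```

```text
16.15 [0.53168273 0.03165998 0.17520931] 0.17747664209739936
tray [ 0.4268 -0.3765 -0.2042] -0.9633802816901409
```

View pics/g1.png

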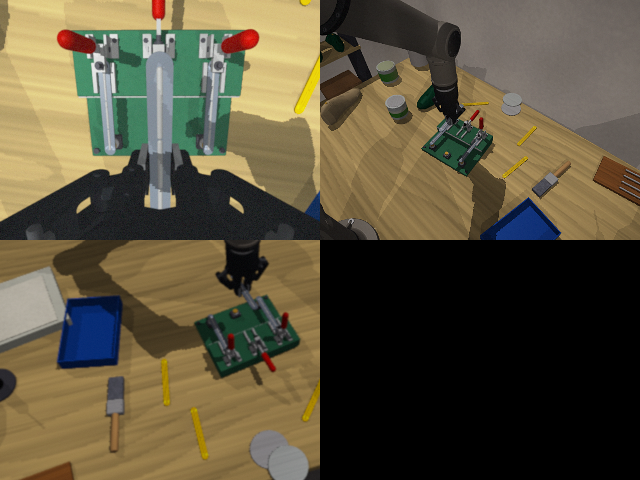

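The shank is held (opening about 15 mm) and clear of the gauge, and both sound shanks and their clamps are undisturbed. I'll raise, turn in line with the tray and carry it over.

Call:
drive_tool(series=[[0,0,-4,6.8,1],[0,0,0,6.8,1],[0,0,0,6.8,1],[-0.5,4,0,0,1],[-0.5,4,0,0,1],[-0.5,4,0,0,1],[-0.5,4,0,0,1],[-0.5,4,0,0,1]])

```text
t: 17.25
eef_pos: [0.4664, -0.1605, 0.2137]
tool_rot: [-0.0, 0.995, -0.1, -0.001]
contact_force: [0.5, -1.0, 0.0]
gripper_width: 0.176
grasp_force: 29.4
```

Call:
drive_tool(series=[[-0.5,4,0,0,1],[0,4,0,0,1],[0,4,0,0,1],[0,4,0,0,1],[0,4,0,0,1],[0,2,0,0,1],[0,0,0,0,1],[0,0,0,0,1]])

```text
t: 18.05
eef_pos: [0.4185, -0.3733, 0.2135]
tool_rot: [-0.001, 0.995, -0.1, -0.001]
contact_force: [0.3, 0.7, -0.2]
gripper_width: 0.175
grasp_force: 29.4
```

```bash
python3 rel.py .418 -.3747 .06; python3 -c "
from h import *
from fit import w
c=cam('wrist')
im=imaging.read_camera('wrist').copy()
P=proj(c,w([.4268,-.3765,-.2042],[[a*.105,b*.075,.04] for a,b in((1,1),(1,-1),(-1,-1),(-1,1))]))
cv2.polylines(im,[P.astype(int)],True,(255,255,0),1)
cv2.imwrite('pics/w5.png',im[:,:,::-1])"
```

```text
t 18.05 pos [ 0.4185 -0.3733  0.2135] F [ 0.27  0.74 -0.25] xaxis yaw -0.2009 tool-shift cm [-0.    0.17 15.35]
gauge [0.561  0.0357 0.1549] [ 0.2 -0.2 -0.  -0.4  0.6 -0.5 -1.7 -0.9 -1.6  0.4 -1.5  1.6 -1.   0.8
 -1.1  1.3 -0.1  1.2]
tray [ 0.4258 -0.3777 -0.1916] -0.9573515551366635
[[0.4684, 0.0971, 0.05], [0.6107, 0.1193, 0.135]]
[[0.48, 0.023, 0.05], [0.6223, 0.0452, 0.135]]
[[0.4916, -0.0511, 0.05], [0.6338, -0.0289, 0.135]]
```

View pics/w5.png

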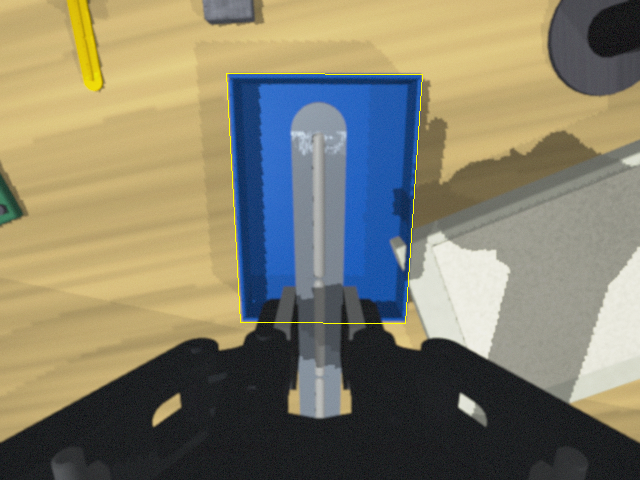

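The projected tray rim (yellow outline) matches the picture and the shank lies over its middle. I'll lower into the tray and release.

Call:
drive_tool(series=[[0,0.2,4,0,1],[0,0,4,0,1],[0,0,4,0,1],[0,0,4,0,1],[0,0,2,0,1],[0,0,1.3,0,1],[0,0,0.7,0,1],[0,0,0,0,1]])

```text
t: 19.0
eef_pos: [0.4187, -0.3753, 0.0142]
tool_rot: [-0.0, 0.995, -0.1, -0.0]
contact_force: [-0.1, -0.6, 0.3]
gripper_width: 0.176
grasp_force: 29.4
```

Call:
drive_tool(series=[[0,0,0,0,0.4],[0,0,0,0,0.2],[0,0,0,0,0.2],[0,0,0,0,0.2]])

```text
t: 19.4
eef_pos: [0.4187, -0.3761, 0.015]
tool_rot: [0.0, 0.995, -0.1, 0.001]
contact_force: [-0.1, 0.4, 0.8]
gripper_width: 0.398
grasp_force: 0.0
```

Call:
drive_tool(series=[[0,0,-2,0,0.2],[0,0,-4,0,0.2],[0,0,-4,0,0.2],[0,0,-4,0,0.2],[0,0,-3,0,0.2],[0,0,0,0,0.2],[0,0,0,0,0.2],[0,0,0,0,0.2]])

```text
t: 20.2
eef_pos: [0.4177, -0.3752, 0.1833]
tool_rot: [-0.0, 0.995, -0.1, -0.001]
contact_force: [-0.7, -0.3, -0.5]
gripper_width: 0.401
grasp_force: 0.0
```

```bash
python3 -c "
from h import *
a=imaging.read_camera('wrist')[:,:,::-1];b=imaging.read_camera('scene')[150:330,100:420,::-1]
a=cv2.resize(a,(400,300));b=cv2.resize(b,(400,225));b=cv2.copyMakeBorder(b,0,75,0,0,0)
cv2.imwrite('pics/end.png',np.hstack([a,b]));print(readout.get_obs()['t'],readout.get_obs()['eef_pos'])"
```

```text
20.3 [ 0.41762185 -0.37518515  0.18293298]
```

View pics/end.png

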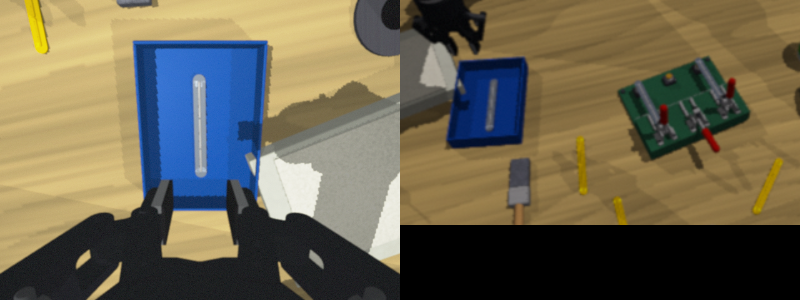

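The shank lies flat in the middle of the tray, about (199,125) in the left half. In the right half, stations 1 and 3 are still clamped and the bystanders haven't moved.

```bash
python3 -c "
from station import hand_in
print(hand_in())"
```

```text
the job is handed in; nothing more can be done
None
```

The limp shank was at station 2: about 0.4 N/mm against 0.88 at station 3, with station 1 taken as sound by elimination, not pressed. It was pressed onto its stop screw, unclamped and laid flat in the scrap tray, with stations 1 and 3 left clamped, and the job is handed in (no verdict was returned).

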